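# Point-and-check, then start the autosampler

### The arm

A 6-joint arm with a two-finger parallel gripper is mounted at the origin on the work surface. World frame = base frame: x ahead of the robot, y to its left, z up, the work surface at z = 0. Lengths are in m, angles in rad, forces in N, time in s.
With the tool pointing down it reaches from about 0.3 to 0.875 m from the base axis. Payload 6.4 kg.
Tool frame: the origin (TCP) lies between the finger pads, 19 mm behind the fingertips; this is the grasp point; z points along the fingers, y is the line along which they close (so a half turn about z gives the same grasp; the last joint's range is limited). The gripper opens to 88 mm and grips with 3 to 60 N. Pads are 18 mm wide; open, the fingers measure 123 mm over their backs; the gripper's body (75 mm by 187 mm) begins 45 mm behind the grasp point.
Start: joints at [-1.551, 0.181, 1.607, -0, 1.354, -0.206], TCP at [0.129, -0.56, 0.257] pointing down, gripper open.
Joint ranges: [-2.99, 2.99], [-0.89, 2.07], [0.3, 2.58], [-1.14, 4.28], [0, 2.63], [-3.12, 3.12]. Speed limits (rad/s): [2.57, 2.57, 3.01, 3.14, 3.14, 3.14].

### API

Orientations are given as a 3x3 rotation matrix whose columns are the frame's x, y, z axes.
In Python, from station import sensors, cams, close_job gives the robot as it stands.
- The arm moves only by the tool play_rows, never from a script. Its argument "steps" is a list of rows, each an object of numbers: "claw": the closure in counts, from 0 (fully open) to 255 (shut); "tx", "ty", "tz": the shift along the tool's x, y, z in mm; "ax", "ay", "az": the turn, a rotation vector about the tool's x, y, z in degrees. In form: [{"claw": .., "tx": .., "ty": .., "tz": .., "ax": .., "ay": .., "az": ..}, ...]. A call has 1 to 8 rows; each row shifts and turns the commanded pose from where the row before left it, along the tool's axes as they then stand; what a row does not reach is not made up. A row lasts 1/12 s, in which the tool goes at most 41.7 mm and 7.16 degrees, less where a joint would pass 70% of its speed; a pose out of reach is approached as far as the arm can. A call with a gripper value outside its range is refused whole. The fingers move at their own pace and stop on an object; "squeeze" is the grip in N (left out, the last holds). Time passes only in rows, so rows that do not move let the fingers close. It gives the time, the measured TCP pose, the force, the opening and the grip force at its end, in the units of the state.
- sensors.get_state(): the state, without advancing time (a new reading comes with each control period).
- cams.camera(name): name is "scene" or "top" or "wrist"; returns the picture (384x512x3 uint8, blue, green, red); there is no depth.
- cams.calibration(name): a dict with "fx", "fy", "cx", "cy" (pixels), "position" and "orientation" of the camera in the world. Camera axes: x right, y down, z forward; pixel columns grow to the right and rows downward; lengths in m; the calibration is good to about 2 mm. A picture is of the moment at which its call begins: read the wrist's pose just before it. calibration takes no time and is no camera call; for the wrist camera it gives the pose at the moment of the call.
- close_job(): hands the job in; it is judged then, once.
The state is a dict: "time": time; "joints": joint angles; "joint_vel": joint speeds; "joint_torque": joint torques, N m; "position": TCP position; "tool_rot": TCP orientation; "wrist_force": force on the tool from outside, world axes, zero at the start; "ft_torque": the same for the moment, N m; "grip_width": opening from 0.0 (shut) to 1.0 (fully open); "finger_force": force on a finger pad.
Only numpy, scipy, OpenCV 4.12 (cv2) and the standard library are available. Lean on these libraries where they do the work, as an engineer would, in place of code of your own. Each camera call takes 0.05 s, during which the arm holds its last target. There are 200 camera calls.

### The job

Do the point-and-check before the autosampler run: with the fingertips, point straight down from just above, within about 3 cm and not touching, at the mouth of the rinse bottle (the one bottle that stands open) for a full second, then in the same way for a full second at the mouth of the blank (the single wide tube on the turntable). Then start the run: press the large start key right down with a light push and let it come up again. The start key is the only thing to press: do not point at the capped bottles, and do not touch, shift or lift any bottle, tube or other thing.

Things in the scene. Friction and masses are not known exactly. Their poses are not given: they have to be found in the camera images.
- open_bottle: the rinse bottle: white 500 ml laboratory bottle, body 74 mm across, standing upright; origin at the centre of its underside, z up. It has no cap: open neck 52 mm across outside, 46 mm inside, rim 160 mm above its underside
- bottle_mouth (a point): centre of the open bottle's mouth, at the height of its rim, 160 mm above the bench; z up
- capped_bottle_1: bystander: white 500 ml laboratory bottle, body 74 mm across, standing upright; origin at the centre of its underside, z up. Like the open bottle but closed by a round ribbed cap 60 mm across; top 168 mm above its underside
- capped_bottle_2: bystander: a second bottle exactly like capped_bottle_1
- capped_bottle_1_top (a point): centre of the top of capped_bottle_1's cap, 168 mm above the bench; z up
- capped_bottle_2_top (a point): centre of the top of capped_bottle_2's cap, 168 mm above the bench; z up
- autosampler: fixed instrument: round cream base, radius 150 mm, 68 mm high; origin at its centre on the bench, front = its -x side. Front console 150 mm wide, 85 mm high, 130 to 215 mm before the centre, with three white keys in a row along y. Rear housing 150 mm high, 135 to 200 mm behind; on its -y corner (x 165, y -120 mm) a grey tower 50 mm square, 300 mm high, its arm parked to -y
- turntable: cream two-tier tube turntable on the autosampler, 252 mm across, turns freely about the base's axis (z up); origin on that axis, 72 mm above the bench. Upper plate at 127 mm, hub knob to 160 mm above the bench. Outer ring (radius 111 mm): narrow tubes 16 mm across, tops at 156 mm. Inner ring (radius 57 mm): only the blank
- blank_mouth (a point): centre of the mouth of the blank, the only wide tube (29 mm across) on the turntable, standing in its inner ring at any angle; mouth 183 mm above the bench; z up
- start_key (a joint): travel of the start key, m: 0 up, 0.005 fully down (about 4 N); it springs back
- start_key_top (a point): centre of the top of the start key, 105 mm above the bench: the large round key, 28 mm across, at the console's +y end (176 mm before the autosampler's centre, 34 mm to its +y). Press straight down
- stop_key (a joint): travel of the stop key, m, 0 up: the nearer of two small round keys, 14 mm across, 56 mm from the start key towards the console's -y end; leave alone
- jog_key (a joint): travel of the jog key, m, 0 up: the other small key, 82 mm from the start key; leave alone
- bottle_cap: bystander: the white ribbed cap taken off the rinse bottle, lying on the bench, 60 mm across, 22 mm high; origin at the centre of its underside
- beaker: bystander: clear glass beaker, 58 mm across, 70 mm high, standing upright; origin at the centre of its underside
- marker: bystander: marker pen lying on the bench, 135 mm long along its x, 17 mm thick; origin at the middle of its underside
- mouse_mat: bystander: mouse mat, 190 x 220 x 4 mm, with a black computer mouse on it (100 x 58 mm, 31 mm high); origin at the centre of its underside
- keyboard: bystander: black keyboard, 150 x 440 mm, 25 mm high; origin at the centre of its underside, long along its y
- tube_rack: bystander: white tube rack, 75 x 210 mm, tubes standing to 102 mm; origin at the centre of its underside
There are look-alikes about, which are no part of the job. What is shaped like the open_bottle but brown or purple is not meant.

How it is judged:
On the way, in this order (a step that is already met when the one before it is completed fails the run):
1. pointing at the open bottle's mouth: tool straight down (within 28 degrees), TCP within 18 mm of the mouth's axis and 20 to 70 mm above the rim, touching nothing, for 1 s (horizontal distance between the grasp point and bottle_mouth below 0.018 m and z of the grasp point in the frame of bottle_mouth between 0.02 and 0.07 m and angle between the grasp point's own z axis and vertical above 2.65 rad and contact force between each of the arm, the fingers and anything else below 0.3 N), for 1 s.
2. then pointing at the blank's mouth in the same way for 1 s (horizontal distance between the grasp point and blank_mouth below 0.018 m and z of the grasp point in the frame of blank_mouth between 0.02 and 0.07 m and angle between the grasp point's own z axis and vertical above 2.65 rad and contact force between each of the arm, the fingers and anything else below 0.3 N), for 1 s.
3. then the start key pressed at least 4 mm down by the fingers (value of joint start_key above 0.004 m and contact force between the fingers and autosampler above 0.5 N), for 0.05 s.
At the end, for the whole second after the job is handed in: the start key is up again (less than 1.5 mm down); the turntable, all bottles (upright) and the other loose things are at rest within 8 mm of where they stood (value of joint start_key below 0.0015 m and distance of each of blank_mouth, open_bottle, capped_bottle_1, capped_bottle_2, bottle_cap, beaker, marker from where it was at the start of the episode below 0.008 m and linear speed of each of open_bottle, capped_bottle_1, capped_bottle_2, bottle_cap, beaker, marker below 0.02 m/s and angle between each of open_bottle, capped_bottle_1, capped_bottle_2's own z axis and vertical below 0.1 rad); the robot touches nothing.
It fails at once if a bottle, a tube, the turntable or anything else but the start key and its console is touched ((contact force between the fingers and anything else above 0.3 N and contact force between the fingers and autosampler below 0.1 N) or (contact force between the arm and anything else above 0.3 N and contact force between the arm and autosampler below 0.1 N) or contact force between any of the fingers, the arm and turntable above 0.3 N).
It fails at once if a loose thing or the turntable is shifted or lifted by more than 10 mm (distance of any of open_bottle, capped_bottle_1, capped_bottle_2, bottle_cap, beaker, marker, blank_mouth from where it was at the start of the episode above 0.01 m).
It fails at once if a capped bottle is pointed at: TCP within 15 mm of its axis and less than 45 mm above its cap ((horizontal distance between the grasp point and capped_bottle_1_top below 0.015 m and z of the grasp point in the frame of capped_bottle_1_top between -0.03 and 0.045 m) or (horizontal distance between the grasp point and capped_bottle_2_top below 0.015 m and z of the grasp point in the frame of capped_bottle_2_top between -0.03 and 0.045 m)).
It fails at once if the stop or jog key is pressed more than 2 mm (value of joint any of stop_key, jog_key above 0.002 m).
It fails at once if the autosampler is pressed with more than 40 N (contact force between any of the fingers, the arm and autosampler above 40 N).
It also fails if it takes over 53 s, if anything falls off the work surface, if the arm or the gripper's body presses on something with over 40 N, if the wrist force passes 120 N, or if a joint passes its speed limit or range.

## Working session

There is one attempt and no reset: what is moved stays moved. The work goes in short steps, Python scripts to look and compute and a tool call to move; the robot and the scene stay as the last step left them, time stands still between calls to the robot, and variables do not carry over. Pictures are saved under pics/ and viewed, at most 10 in all, crops included, and the job is handed in when it is done.

Besides the shell and the picture viewer there is one more tool, called after ">>>" by a JSON object that holds its "fn" and its "kwargs", one argument or row to a line. play_rows: Moves the arm, as the interface text tells. Its arguments: {"type":"object","properties":{"steps":{"type":"array","items":{"type":"object","properties":{"claw":{"type":"number"},"tx":{"type":"number"},"ty":{"type":"number"},"tz":{"type":"number"},"ax":{"type":"number"},"ay":{"type":"number"},"az":{"type":"number"}}}},"squeeze":{"type":"number"}},"required":["steps"]}

```bash
mkdir -p pics; cat > h.py <<'E'
import numpy as np, cv2
from station import sensors, cams, close_job
def ray(c,u,v,z):
    R=np.array(c["orientation"]);p=np.array(c["position"])
    d=R@np.array([(u-c["cx"])/c["fx"],(v-c["cy"])/c["fy"],1]);return (p+d*(z-p[2])/d[2]).round(4)
def proj(c,P):
    q=np.array(c["orientation"]).T@(np.array(P)-c["position"]);return (c["fx"]*q[0]/q[2]+c["cx"],c["fy"]*q[1]/q[2]+c["cy"])
E
python3 - <<'E'
from h import *
for n in("top","scene"):
    cv2.imwrite(f"pics/{n}0.png",cv2.resize(cams.camera(n),(800,600),interpolation=cv2.INTER_CUBIC)); c=cams.calibration(n);print(n,c)
s=sensors.get_state();print(s["time"],s["position"],s["tool_rot"],s["grip_width"])
E
```

```text
top {'fx': 457.4605491048324, 'fy': 457.4605491048324, 'cx': 259.4545547266917, 'cy': 200.73395524796985, 'position': array([ 0.09574129, -0.02378138,  1.72376802]), 'orientation': array([[ 0.06467525, -0.96971641,  0.23551475],
       [-0.99790538, -0.06251686,  0.01662808],
       [-0.00140088, -0.23609686, -0.97172852]])}
scene {'fx': 378.62643472773556, 'fy': 378.62643472773556, 'cx': 254.78607193703098, 'cy': 191.67255841053748, 'position': array([1.20998563, 0.68299985, 1.10449807]), 'orientation': array([[-0.68034498,  0.50308507, -0.53295038],
       [ 0.73282844,  0.47655185, -0.48565503],
       [ 0.00965269, -0.72097416, -0.69289471]])}
0.1 [ 0.12873614 -0.55994614  0.25662183] [[ 9.74619108e-01  2.23869585e-01 -5.09967819e-05]
 [ 2.23869396e-01 -9.74617932e-01  1.54276460e-03]
 [ 2.95675693e-04 -1.51502448e-03 -9.99998809e-01]] 0.9996985690052062
```

View pics/top0.png

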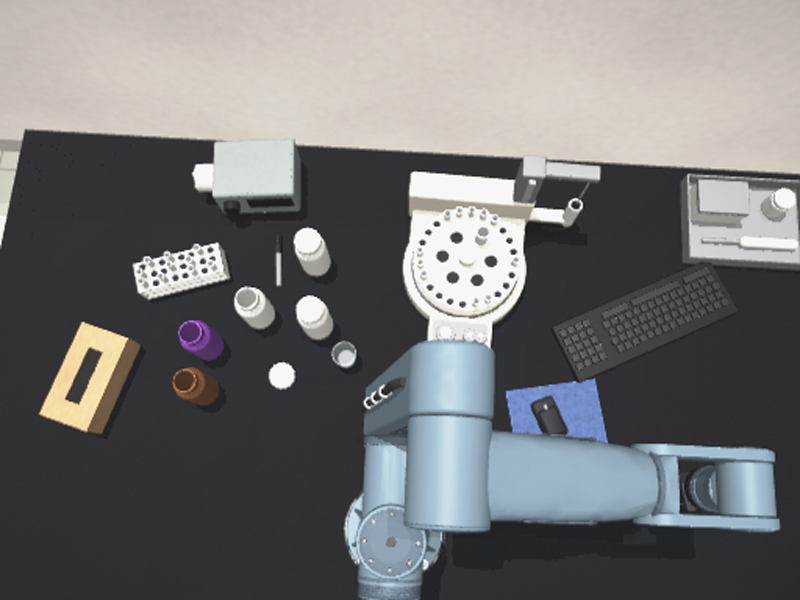

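View pics/scene0.png

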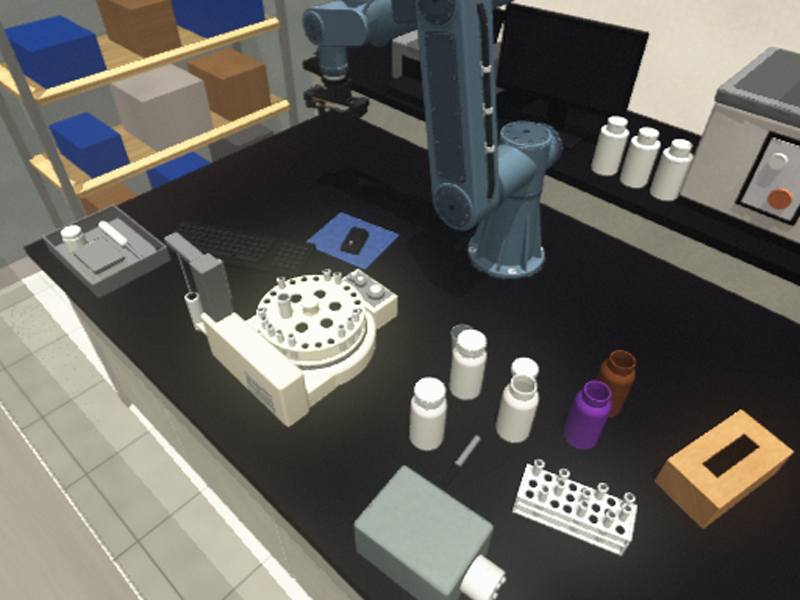

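The top view shows the open bottle's mouth at about (247,297), the caps at (310,240) and (311,308), the blank at (483,233) and the start key at about (446,333). In the scene view the mouth is at (523,385), the blank at (284,298) and the start key at about (376,291). Next I'll make zoomed crops to refine these.

```bash
python3 - <<'E'
from h import *
T=cams.camera("top");S=cams.camera("scene");cv2.imwrite("pics/T.png",T);cv2.imwrite("pics/S.png",S)
def crop(I,u,v):
    return cv2.resize(I[v:v+50,u:u+66],(396,300),interpolation=cv2.INTER_CUBIC)
# crop origins
o=[(T,140,165),(T,255,175),(S,300,220),(S,175,165)]
k=[crop(*a) for a in o]
cv2.imwrite("pics/c1.png",np.vstack([np.hstack(k[:2]),np.hstack(k[2:])]))
for n,l in(("top",[(247,297,.16),(310,240,.168),(311,305,.168),(483,232,.183),(446,333,.105),(467,262,.16)]),("scene",[(523,383,.16),(284,298,.183),(376,291,.105),(310,305,.16),(430,389,.168),(471,342,.168)])):
    c=cams.calibration(n)
    for u,v,z in l: print(n,u,v,ray(c,u*.64,v*.64,z))
E
```

```text
top 247 297 [0.4904 0.3635 0.16  ]
top 310 240 [0.6325 0.2329 0.168 ]
top 311 305 [0.4791 0.2158 0.168 ]
top 483 232 [ 0.6718 -0.1617  0.183 ]
top 446 333 [ 0.4481 -0.0929  0.105 ]
top 467 262 [ 0.6054 -0.13    0.16  ]
scene 523 383 [0.4884 0.3688 0.16  ]
scene 284 298 [ 0.6741 -0.1524  0.183 ]
scene 376 291 [ 0.4566 -0.0779  0.105 ]
scene 310 305 [ 0.6348 -0.1124  0.16  ]
scene 430 389 [0.6333 0.2459 0.168 ]
scene 471 342 [0.4786 0.2282 0.168 ]
```

View pics/c1.png

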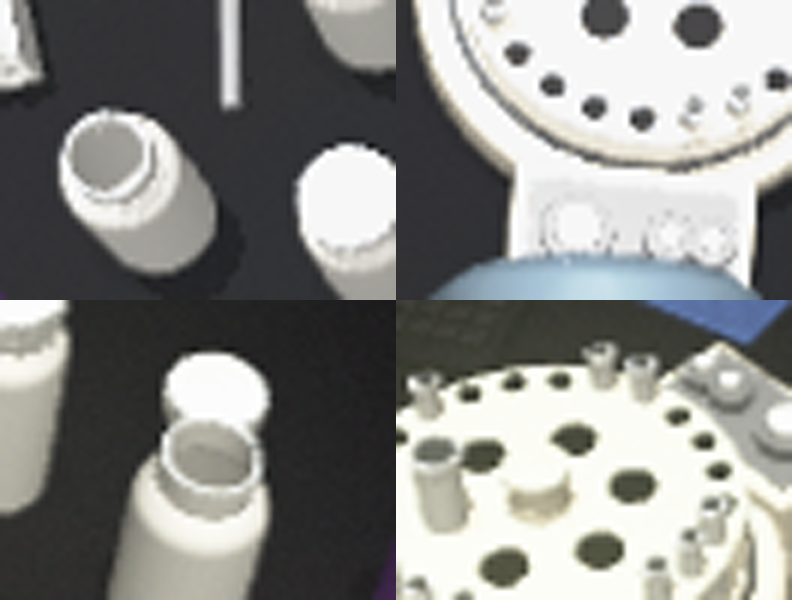

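The crops show the open mouth rim at about (108,155) in the upper left and (211,454) in the lower left. The start key is at (577,225) in the upper right, and the blank's mouth is at (436,450) in the lower right. Next I'll refine these and take one closer crop of the blank from the top view.

```bash
python3 - <<'E'
from h import *
T=cv2.imread("pics/T.png");S=cv2.imread("pics/S.png")
a=cv2.resize(T[125:175,260:326],(396,300),interpolation=cv2.INTER_CUBIC);b=cv2.resize(S[160:210,210:276],(396,300),interpolation=cv2.INTER_CUBIC)
a2=cv2.resize(T[145:220,170:236],(396,450),interpolation=cv2.INTER_CUBIC);b2=cv2.resize(S[205:280,250:316],(396,450),interpolation=cv2.INTER_CUBIC)
a=cv2.convertScaleAbs(a,alpha=1.6,beta=-150)
cv2.imwrite("pics/c2.png",np.hstack([np.vstack([a,b]),np.vstack([a2,b2])[:600]])[:600])
t=cams.calibration("top");s=cams.calibration("scene")
f=lambda x,y,o:((x+.5)/6+o[0]-.5,(y+.5)/6+o[1]-.5)
for n,c,p,z in(("mouthT",t,f(108,155,(140,165)),.16),("mouthS",s,f(211,154,(300,220)),.16),("keyT",t,f(181,225,(255,175)),.105),("blankS",s,f(40,150,(175,165)),.183)):print(n,ray(c,*p,z))
E
```

```text
mouthT [0.489  0.3651 0.16  ]
mouthS [0.4888 0.3692 0.16  ]
keyT [ 0.4518 -0.0902  0.105 ]
blankS [ 0.6716 -0.1582  0.183 ]
```

View pics/c2.png

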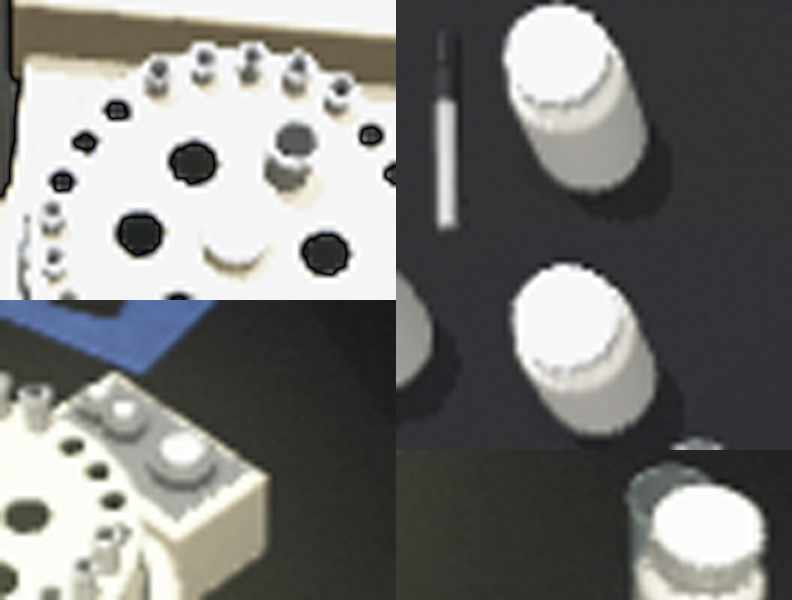

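The blank's mouth in the top view is at crop (296,140), the start key in the scene view at (182,448), and the caps in the top view at (558,53) and (566,315).

```bash
cat >> h.py <<'E'
def go(*tgt):
    s=sensors.get_state();p=np.array(s["position"]);R=np.array(s["tool_rot"])
    print("t",s["time"],"p",p.round(4),"yaw",np.degrees(np.arctan2(R[1,0],R[0,0])).round(2),"w",round(s["grip_width"],2))
    for g in tgt: g=np.array(g);print(g,"tool mm",(R.T@(g-p)*1000).round(1));p=g
E
python3 - <<'E'
from h import *
t=cams.calibration("top");s=cams.calibration("scene")
f=lambda x,y,o:((x+.5)/6+o[0]-.5,(y+.5)/6+o[1]-.5)
r={}
for n,c,p,z in(("blankT",t,f(296,140,(260,125)),.183),("keyS",s,f(182,148,(210,160)),.105),("keyT",t,f(181,225,(255,175)),.105),("stopT",t,f(275,235,(255,175)),.1),("jogT",t,f(317,240,(255,175)),.1),("cap1",t,f(162,53,(170,145)),.168),("cap2",t,f(170,315,(170,145)),.168)):r[n]=ray(c,*p,z);print(n,r[n])
d=r["jogT"]-r["keyT"];yaw=np.arctan2(d[0],-d[1]);print("yaw deg",np.degrees(yaw))
for y in(yaw,):
  ex=np.array([np.cos(y),np.sin(y)]);ey=np.array([-np.sin(y),np.cos(y)]);k=r["keyT"][:2]
  c=k+.176*ex-.034*ey;print("centre",c,"tower",c+.165*ex-.12*ey,"blank radius",np.linalg.norm(r["blankT"][:2]-c))
go((.42,-.1,.257),(.489,.367,.257),(.489,.367,.2))
E
```

```text
blankT [ 0.6739 -0.1609  0.183 ]
keyS [ 0.4504 -0.0878  0.105 ]
keyT [ 0.4518 -0.0902  0.105 ]
stopT [ 0.4504 -0.1474  0.1   ]
jogT [ 0.4489 -0.1729  0.1   ]
cap1 [0.6328 0.2394 0.168 ]
cap2 [0.4721 0.2191 0.168 ]
yaw deg -2.008339842228379
centre [ 0.62650036 -0.13034703] tower [ 0.78719361 -0.25605574] blank radius 0.05639334921433968
t 0.2 p [ 0.1288 -0.5601  0.2569] yaw 12.94 w 1.0
[ 0.42  -0.1    0.257] tool mm [ 386.9 -383.2    0.4]
[0.489 0.367 0.257] tool mm [ 171.8 -439.7    0.5]
[0.489 0.367 0.2  ] tool mm [-0.   0.1 57. ]
```

>>> {"fn": "play_rows", "kwargs": {
  "steps": [
    {"claw":255,"az":5},
    {"claw":255,"az":5},
    {"claw":255,"az":5},
    {"claw":255,"tx":10,"ty":-17},
    {"claw":255,"tx":20,"ty":-33},
    {"claw":255,"tx":20,"ty":-33},
    {"claw":255,"tx":20,"ty":-33},
    {"claw":255,"tx":20,"ty":-33}
  ],
  "squeeze": 5
}}

```text
invalid input at $.steps[0]: expected keys claw, tx, ty, tz, ax, ay, az
```

>>> {"fn": "play_rows", "kwargs": {
  "steps": [
    {"claw":255,"tx":20,"ty":-33},
    {"claw":255,"tx":20,"ty":-33},
    {"claw":255,"tx":20,"ty":-33},
    {"claw":255,"tx":20,"ty":-33},
    {"claw":255,"tx":20,"ty":-33},
    {"claw":255,"tx":20,"ty":-33},
    {"claw":255,"tx":20,"ty":-33},
    {"claw":255,"tx":20,"ty":-33}
  ]
}}

```text
invalid input at $.steps[0]: expected keys claw, tx, ty, tz, ax, ay, az
```

```bash
python3 -c "
from h import *
go((.489,.367,.257),(.489,.367,.2))"
```

```text
t 0.2 p [ 0.1288 -0.5601  0.2569] yaw 12.94 w 1.0
[0.489 0.367 0.257] tool mm [ 5.587e+02 -8.229e+02  8.000e-01]
[0.489 0.367 0.2  ] tool mm [-0.   0.1 57. ]
```

All keys are required in every row.

>>> {"fn": "play_rows", "kwargs": {
  "steps": [
    {"claw":255,"tx":0,"ty":0,"tz":0,"ax":0,"ay":0,"az":5},
    {"claw":255,"tx":0,"ty":0,"tz":0,"ax":0,"ay":0,"az":5},
    {"claw":255,"tx":0,"ty":0,"tz":0,"ax":0,"ay":0,"az":5},
    {"claw":255,"tx":10,"ty":-17,"tz":0,"ax":0,"ay":0,"az":0},
    {"claw":255,"tx":20,"ty":-33,"tz":0,"ax":0,"ay":0,"az":0},
    {"claw":255,"tx":20,"ty":-33,"tz":0,"ax":0,"ay":0,"az":0},
    {"claw":255,"tx":20,"ty":-33,"tz":0,"ax":0,"ay":0,"az":0},
    {"claw":255,"tx":20,"ty":-33,"tz":0,"ax":0,"ay":0,"az":0}
  ],
  "squeeze": 5
}}

```text
time: 0.87
position: [0.2245, -0.4131, 0.2571]
tool_rot: [[0.999, -0.037, 0.0], [-0.037, -0.999, 0.0], [-0.0, -0.0, -1.0]]
wrist_force: [0.3, -0.2, 0.3]
grip_width: 0.422
finger_force: 0.0
```

>>> {"fn": "play_rows", "kwargs": {
  "steps": [
    {"claw":255,"tx":20,"ty":-33,"tz":0,"ax":0,"ay":0,"az":0},
    {"claw":255,"tx":20,"ty":-33,"tz":0,"ax":0,"ay":0,"az":0},
    {"claw":255,"tx":20,"ty":-33,"tz":0,"ax":0,"ay":0,"az":0},
    {"claw":255,"tx":20,"ty":-33,"tz":0,"ax":0,"ay":0,"az":0},
    {"claw":255,"tx":20,"ty":-33,"tz":0,"ax":0,"ay":0,"az":0},
    {"claw":255,"tx":20,"ty":-33,"tz":0,"ax":0,"ay":0,"az":0},
    {"claw":255,"tx":20,"ty":-33,"tz":0,"ax":0,"ay":0,"az":0},
    {"claw":255,"tx":20,"ty":-33,"tz":0,"ax":0,"ay":0,"az":0}
  ]
}}

```text
time: 1.53
position: [0.3941, -0.1549, 0.2576]
tool_rot: [[0.999, -0.036, 0.001], [-0.036, -0.999, -0.0], [0.001, 0.0, -1.0]]
wrist_force: [0.1, -0.4, 0.3]
grip_width: 0.003
finger_force: 0.0
```

```bash
python3 -c "
from h import *
go((.489,.367,.257),(.489,.367,.2))"
```

```text
t 1.5333 p [ 0.3941 -0.1549  0.2576] yaw -2.08 w 0.0
[0.489 0.367 0.257] tool mm [ 7.60e+01 -5.25e+02  4.00e-01]
[0.489 0.367 0.2  ] tool mm [-0. -0. 57.]
```

>>> {"fn": "play_rows", "kwargs": {
  "steps": [
    {"claw":255,"tx":5,"ty":-38,"tz":0,"ax":0,"ay":0,"az":0},
    {"claw":255,"tx":5,"ty":-38,"tz":0,"ax":0,"ay":0,"az":0},
    {"claw":255,"tx":5,"ty":-38,"tz":0,"ax":0,"ay":0,"az":0},
    {"claw":255,"tx":5,"ty":-38,"tz":0,"ax":0,"ay":0,"az":0},
    {"claw":255,"tx":5,"ty":-38,"tz":0,"ax":0,"ay":0,"az":0},
    {"claw":255,"tx":5,"ty":-38,"tz":0,"ax":0,"ay":0,"az":0},
    {"claw":255,"tx":5,"ty":-38,"tz":0,"ax":0,"ay":0,"az":0},
    {"claw":255,"tx":5,"ty":-38,"tz":0,"ax":0,"ay":0,"az":0}
  ]
}}

```text
time: 2.2
position: [0.4442, 0.1478, 0.2575]
tool_rot: [[0.999, -0.036, 0.0], [-0.036, -0.999, -0.0], [0.0, 0.0, -1.0]]
wrist_force: [0.3, 0.7, 1.1]
grip_width: 0.009
finger_force: 0.0
```

>>> {"fn": "play_rows", "kwargs": {
  "steps": [
    {"claw":255,"tx":6,"ty":-38,"tz":0,"ax":0,"ay":0,"az":0},
    {"claw":255,"tx":6,"ty":-38,"tz":0,"ax":0,"ay":0,"az":0},
    {"claw":255,"tx":6,"ty":-38,"tz":0,"ax":0,"ay":0,"az":0},
    {"claw":255,"tx":6,"ty":-38,"tz":0,"ax":0,"ay":0,"az":0},
    {"claw":255,"tx":6,"ty":-30,"tz":0,"ax":0,"ay":0,"az":0},
    {"claw":255,"tx":6,"ty":-20,"tz":0,"ax":0,"ay":0,"az":0},
    {"claw":255,"tx":0,"ty":0,"tz":0,"ax":0,"ay":0,"az":0},
    {"claw":255,"tx":0,"ty":0,"tz":0,"ax":0,"ay":0,"az":0}
  ]
}}

```text
time: 2.87
position: [0.4872, 0.3469, 0.2567]
tool_rot: [[0.999, -0.034, -0.001], [-0.034, -0.999, -0.001], [-0.001, 0.001, -1.0]]
wrist_force: [-0.5, 0.1, 0.3]
grip_width: 0.01
finger_force: 0.0
```

```bash
python3 -c "
from h import *
go((.489,.367,.257),(.489,.367,.2))
c=cams.calibration('wrist');I=cams.camera('wrist');I=cv2.resize(I,(640,480))
for P in ((.489,.367,.16),(.472,.219,.168)): print(proj(c,P))
cv2.imwrite('pics/w1.png',I)"
```

```text
t 2.8667 p [0.4872 0.3469 0.2567] yaw -1.96 w 0.01
[0.489 0.367 0.257] tool mm [  1.1 -20.2  -0.3]
[0.489 0.367 0.2  ] tool mm [ 0.1 -0.  57. ]
(np.float64(234.11641448583518), np.float64(201.05532869099508))
(np.float64(407.9813299077235), np.float64(217.04740627213226))
```

View pics/w1.png

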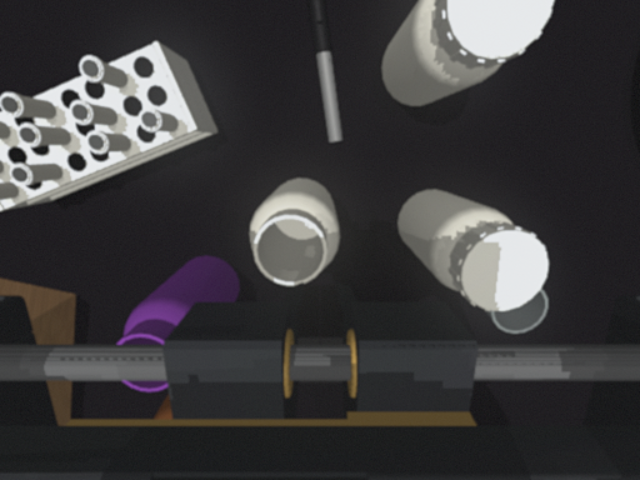

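In the wrist view the open mouth is at (290,249), against a predicted (293,251), so the estimate holds.

>>> {"fn": "play_rows", "kwargs": {
  "steps": [
    {"claw":255,"tx":1,"ty":-20,"tz":0,"ax":0,"ay":0,"az":0},
    {"claw":255,"tx":0,"ty":0,"tz":20,"ax":0,"ay":0,"az":0},
    {"claw":255,"tx":0,"ty":0,"tz":20,"ax":0,"ay":0,"az":0},
    {"claw":255,"tx":0,"ty":0,"tz":14,"ax":0,"ay":0,"az":0},
    {"claw":255,"tx":0,"ty":0,"tz":0,"ax":0,"ay":0,"az":0},
    {"claw":255,"tx":0,"ty":0,"tz":0,"ax":0,"ay":0,"az":0},
    {"claw":255,"tx":0,"ty":0,"tz":0,"ax":0,"ay":0,"az":0},
    {"claw":255,"tx":0,"ty":0,"tz":0,"ax":0,"ay":0,"az":0}
  ]
}}

```text
time: 3.58
position: [0.4902, 0.3661, 0.2051]
tool_rot: [[0.999, -0.037, 0.002], [-0.037, -0.999, 0.001], [0.002, -0.001, -1.0]]
wrist_force: [-0.3, 0.9, -0.4]
grip_width: 0.007
finger_force: 0.0
```

>>> {"fn": "play_rows", "kwargs": {
  "steps": [
    {"claw":255,"tx":0,"ty":0,"tz":0,"ax":0,"ay":0,"az":0},
    {"claw":255,"tx":0,"ty":0,"tz":0,"ax":0,"ay":0,"az":0},
    {"claw":255,"tx":0,"ty":0,"tz":0,"ax":0,"ay":0,"az":0},
    {"claw":255,"tx":0,"ty":0,"tz":0,"ax":0,"ay":0,"az":0},
    {"claw":255,"tx":0,"ty":0,"tz":0,"ax":0,"ay":0,"az":0},
    {"claw":255,"tx":0,"ty":0,"tz":0,"ax":0,"ay":0,"az":0},
    {"claw":255,"tx":0,"ty":0,"tz":0,"ax":0,"ay":0,"az":0},
    {"claw":255,"tx":0,"ty":0,"tz":0,"ax":0,"ay":0,"az":0}
  ]
}}

```text
time: 4.25
position: [0.4893, 0.3662, 0.2034]
tool_rot: [[0.999, -0.036, -0.0], [-0.036, -0.999, -0.0], [-0.0, 0.0, -1.0]]
wrist_force: [0.1, 0.6, -0.8]
grip_width: 0.008
finger_force: 0.0
```

>>> {"fn": "play_rows", "kwargs": {
  "steps": [
    {"claw":255,"tx":0,"ty":0,"tz":0,"ax":0,"ay":0,"az":0},
    {"claw":255,"tx":0,"ty":0,"tz":0,"ax":0,"ay":0,"az":0},
    {"claw":255,"tx":0,"ty":0,"tz":0,"ax":0,"ay":0,"az":0},
    {"claw":255,"tx":0,"ty":0,"tz":0,"ax":0,"ay":0,"az":0},
    {"claw":255,"tx":0,"ty":0,"tz":0,"ax":0,"ay":0,"az":0},
    {"claw":255,"tx":0,"ty":0,"tz":0,"ax":0,"ay":0,"az":0},
    {"claw":255,"tx":0,"ty":0,"tz":0,"ax":0,"ay":0,"az":0},
    {"claw":255,"tx":0,"ty":0,"tz":0,"ax":0,"ay":0,"az":0}
  ]
}}

```text
time: 4.92
position: [0.4893, 0.3662, 0.2034]
tool_rot: [[0.999, -0.036, 0.0], [-0.036, -0.999, 0.0], [0.0, -0.0, -1.0]]
wrist_force: [0.0, -0.7, 0.6]
grip_width: 0.004
finger_force: 0.0
```

```bash
python3 -c "
from h import *
go((.489,.367,.26),(.673,-.12,.26),(.673,-.16,.26),(.673,-.16,.223))"
```

```text
t 4.9167 p [0.4893 0.3662 0.2034] yaw -2.06 w 0.0
[0.489 0.367 0.26 ] tool mm [ -0.4  -0.8 -56.6]
[ 0.673 -0.12   0.26 ] tool mm [201.4 480.1   0. ]
[ 0.673 -0.16   0.26 ] tool mm [ 1.4 40.  -0. ]
[ 0.673 -0.16   0.223] tool mm [-0.  0. 37.]
```

>>> {"fn": "play_rows", "kwargs": {
  "steps": [
    {"claw":255,"tx":0,"ty":0,"tz":-28,"ax":0,"ay":0,"az":0},
    {"claw":255,"tx":0,"ty":0,"tz":-28,"ax":0,"ay":0,"az":0},
    {"claw":255,"tx":8,"ty":20,"tz":0,"ax":0,"ay":0,"az":0},
    {"claw":255,"tx":14,"ty":36,"tz":0,"ax":0,"ay":0,"az":0},
    {"claw":255,"tx":14,"ty":36,"tz":0,"ax":0,"ay":0,"az":0},
    {"claw":255,"tx":14,"ty":36,"tz":0,"ax":0,"ay":0,"az":0},
    {"claw":255,"tx":14,"ty":36,"tz":0,"ax":0,"ay":0,"az":0},
    {"claw":255,"tx":14,"ty":36,"tz":0,"ax":0,"ay":0,"az":0}
  ]
}}

```text
time: 5.58
position: [0.5604, 0.1619, 0.2597]
tool_rot: [[0.999, -0.036, 0.0], [-0.036, -0.999, 0.0], [0.0, -0.0, -1.0]]
wrist_force: [-0.0, -0.1, 0.3]
grip_width: 0.006
finger_force: 0.0
```

>>> {"fn": "play_rows", "kwargs": {
  "steps": [
    {"claw":255,"tx":14,"ty":36,"tz":0,"ax":0,"ay":0,"az":0},
    {"claw":255,"tx":14,"ty":36,"tz":0,"ax":0,"ay":0,"az":0},
    {"claw":255,"tx":14,"ty":36,"tz":0,"ax":0,"ay":0,"az":0},
    {"claw":255,"tx":14,"ty":36,"tz":0,"ax":0,"ay":0,"az":0},
    {"claw":255,"tx":14,"ty":36,"tz":0,"ax":0,"ay":0,"az":0},
    {"claw":255,"tx":14,"ty":36,"tz":0,"ax":0,"ay":0,"az":0},
    {"claw":255,"tx":0,"ty":0,"tz":0,"ax":0,"ay":0,"az":0},
    {"claw":255,"tx":0,"ty":0,"tz":0,"ax":0,"ay":0,"az":0}
  ]
}}

```text
time: 6.25
position: [0.6364, -0.0576, 0.259]
tool_rot: [[0.999, -0.04, -0.001], [-0.04, -0.999, 0.0], [-0.001, -0.0, -1.0]]
wrist_force: [-0.2, 0.3, 0.2]
grip_width: 0.003
finger_force: 0.0
```

```bash
python3 -c "
from h import *
go((.673,-.16,.26),(.673,-.16,.223))
c=cams.calibration('wrist');I=cams.camera('wrist');I=cv2.resize(I,(640,480))
print([1.25*x for x in proj(c,(.673,-.16,.183))])
cv2.imwrite('pics/w2.png',I)"
```

```text
t 6.25 p [ 0.6364 -0.0576  0.259 ] yaw -2.27 w 0.0
[ 0.673 -0.16   0.26 ] tool mm [ 40.6 100.9  -1.1]
[ 0.673 -0.16   0.223] tool mm [ 0.  0. 37.]
[np.float64(489.2904152814057), np.float64(198.83424818128486)]
```

View pics/w2.png

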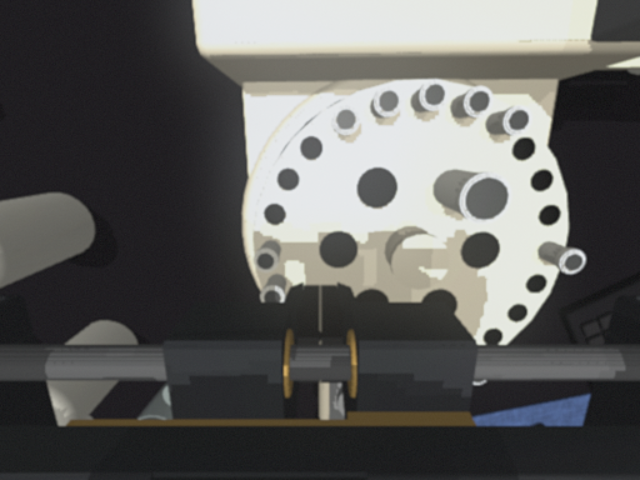

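The blank's mouth shows at (486,196), against a predicted (489,199), so it agrees.

>>> {"fn": "play_rows", "kwargs": {
  "steps": [
    {"claw":255,"tx":13,"ty":34,"tz":0,"ax":0,"ay":0,"az":0},
    {"claw":255,"tx":13,"ty":34,"tz":0,"ax":0,"ay":0,"az":0},
    {"claw":255,"tx":14,"ty":33,"tz":0,"ax":0,"ay":0,"az":0},
    {"claw":255,"tx":0,"ty":0,"tz":0,"ax":0,"ay":0,"az":0},
    {"claw":255,"tx":0,"ty":0,"tz":0,"ax":0,"ay":0,"az":0},
    {"claw":255,"tx":0,"ty":0,"tz":12,"ax":0,"ay":0,"az":0},
    {"claw":255,"tx":0,"ty":0,"tz":12,"ax":0,"ay":0,"az":0},
    {"claw":255,"tx":0,"ty":0,"tz":9,"ax":0,"ay":0,"az":0}
  ]
}}

```text
time: 6.97
position: [0.6718, -0.1554, 0.2243]
tool_rot: [[0.999, -0.034, -0.002], [-0.034, -0.999, 0.001], [-0.002, -0.001, -1.0]]
wrist_force: [0.1, -0.2, -0.2]
grip_width: 0.008
finger_force: 0.0
```

>>> {"fn": "play_rows", "kwargs": {
  "steps": [
    {"claw":255,"tx":0,"ty":0,"tz":0,"ax":0,"ay":0,"az":0},
    {"claw":255,"tx":0,"ty":0,"tz":0,"ax":0,"ay":0,"az":0},
    {"claw":255,"tx":0,"ty":0,"tz":0,"ax":0,"ay":0,"az":0},
    {"claw":255,"tx":0,"ty":0,"tz":0,"ax":0,"ay":0,"az":0},
    {"claw":255,"tx":0,"ty":0,"tz":0,"ax":0,"ay":0,"az":0},
    {"claw":255,"tx":0,"ty":0,"tz":0,"ax":0,"ay":0,"az":0},
    {"claw":255,"tx":0,"ty":0,"tz":0,"ax":0,"ay":0,"az":0},
    {"claw":255,"tx":0,"ty":0,"tz":0,"ax":0,"ay":0,"az":0}
  ]
}}

```text
time: 7.63
position: [0.6727, -0.1579, 0.2267]
tool_rot: [[0.999, -0.036, 0.0], [-0.036, -0.999, -0.0], [0.0, 0.0, -1.0]]
wrist_force: [0.7, 0.2, 0.2]
grip_width: 0.004
finger_force: 0.0
```

>>> {"fn": "play_rows", "kwargs": {
  "steps": [
    {"claw":255,"tx":0,"ty":0,"tz":0,"ax":0,"ay":0,"az":0},
    {"claw":255,"tx":0,"ty":0,"tz":0,"ax":0,"ay":0,"az":0},
    {"claw":255,"tx":0,"ty":0,"tz":0,"ax":0,"ay":0,"az":0},
    {"claw":255,"tx":0,"ty":0,"tz":0,"ax":0,"ay":0,"az":0},
    {"claw":255,"tx":0,"ty":0,"tz":0,"ax":0,"ay":0,"az":0},
    {"claw":255,"tx":0,"ty":0,"tz":0,"ax":0,"ay":0,"az":0},
    {"claw":255,"tx":0,"ty":0,"tz":0,"ax":0,"ay":0,"az":0},
    {"claw":255,"tx":0,"ty":0,"tz":0,"ax":0,"ay":0,"az":0}
  ]
}}

```text
time: 8.3
position: [0.6726, -0.1577, 0.2264]
tool_rot: [[0.999, -0.036, -0.0], [-0.036, -0.999, 0.0], [-0.0, -0.0, -1.0]]
wrist_force: [0.8, 0.6, 0.4]
grip_width: 0.01
finger_force: 0.0
```

```bash
python3 -c "
from h import *
go((.673,-.16,.263),(.451,-.089,.263),(.451,-.089,.14),(.451,-.089,.124))
c=cams.calibration('wrist');print(c['position'])"
```

```text
t 8.3 p [ 0.6726 -0.1577  0.2264] yaw -2.06 w 0.01
[ 0.673 -0.16   0.263] tool mm [  0.5   2.3 -36.6]
[ 0.451 -0.089  0.263] tool mm [-224.4  -63.     0. ]
[ 0.451 -0.089  0.14 ] tool mm [  0.   0. 123.]
[ 0.451 -0.089  0.124] tool mm [ 0.  0. 16.]
[ 0.74295912 -0.15895481  0.35340663]
```

>>> {"fn": "play_rows", "kwargs": {
  "steps": [
    {"claw":255,"tx":0,"ty":0,"tz":-18,"ax":0,"ay":0,"az":0},
    {"claw":255,"tx":0,"ty":0,"tz":-18,"ax":0,"ay":0,"az":0},
    {"claw":255,"tx":-20,"ty":-5,"tz":0,"ax":0,"ay":0,"az":0},
    {"claw":255,"tx":-36,"ty":-10,"tz":0,"ax":0,"ay":0,"az":0},
    {"claw":255,"tx":-36,"ty":-10,"tz":0,"ax":0,"ay":0,"az":0},
    {"claw":255,"tx":-36,"ty":-10,"tz":0,"ax":0,"ay":0,"az":0},
    {"claw":255,"tx":-36,"ty":-10,"tz":0,"ax":0,"ay":0,"az":0},
    {"claw":255,"tx":-36,"ty":-10,"tz":0,"ax":0,"ay":0,"az":0}
  ]
}}

```text
time: 8.97
position: [0.473, -0.095, 0.2622]
tool_rot: [[0.999, -0.036, 0.0], [-0.036, -0.999, -0.0], [0.0, 0.0, -1.0]]
wrist_force: [1.1, 0.1, 0.5]
grip_width: 0.008
finger_force: 0.0
```

>>> {"fn": "play_rows", "kwargs": {
  "steps": [
    {"claw":255,"tx":-24,"ty":-6,"tz":0,"ax":0,"ay":0,"az":0},
    {"claw":255,"tx":0,"ty":0,"tz":30,"ax":0,"ay":0,"az":0},
    {"claw":255,"tx":0,"ty":0,"tz":30,"ax":0,"ay":0,"az":0},
    {"claw":255,"tx":0,"ty":0,"tz":0,"ax":0,"ay":0,"az":0},
    {"claw":255,"tx":0,"ty":0,"tz":0,"ax":0,"ay":0,"az":0},
    {"claw":255,"tx":0,"ty":0,"tz":0,"ax":0,"ay":0,"az":0},
    {"claw":255,"tx":0,"ty":0,"tz":0,"ax":0,"ay":0,"az":0},
    {"claw":255,"tx":0,"ty":0,"tz":0,"ax":0,"ay":0,"az":0}
  ]
}}

```text
time: 9.63
position: [0.452, -0.0892, 0.204]
tool_rot: [[0.999, -0.036, 0.002], [-0.036, -0.999, -0.001], [0.002, 0.001, -1.0]]
wrist_force: [1.0, 0.7, 0.3]
grip_width: 0.005
finger_force: 0.0
```

```bash
python3 -c "
from h import *
go((.451,-.089,.14),(.451,-.089,.124))
c=cams.calibration('scene');I=cams.camera('scene')
print([6*(a-b) for a,b in zip(proj(c,(.451,-.089,.105)),(190,130))])
w=cv2.resize(cams.camera('wrist'),(400,300))
cv2.imwrite('pics/s3.png',np.hstack([cv2.resize(I[130:200,190:256],(396,420)),cv2.copyMakeBorder(w,0,120,0,0,0)]))"
```

```text
t 9.6333 p [ 0.452  -0.0892  0.204 ] yaw -2.06 w 0.0
[ 0.451 -0.089  0.14 ] tool mm [-1.2 -0.2 64. ]
[ 0.451 -0.089  0.124] tool mm [-0. -0. 16.]
[np.float64(297.6296192692999), np.float64(325.09323197483883)]
```

View pics/s3.png

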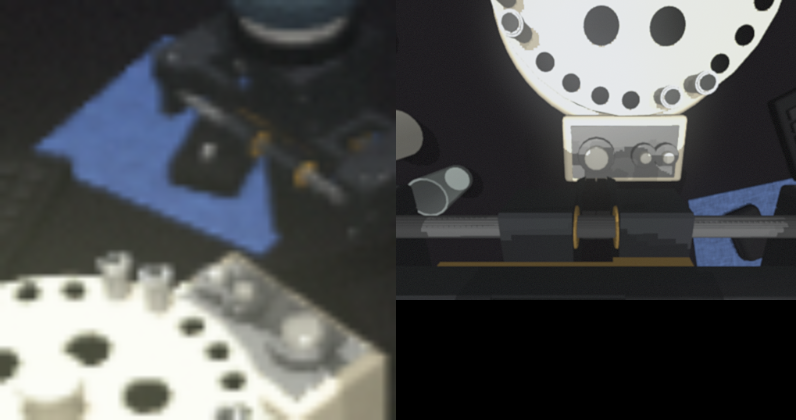

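The scene view shows the start key at (300,328), against a predicted (298,325). The wrist view shows it at (597,157), in line with the fingers, so I can go down.

>>> {"fn": "play_rows", "kwargs": {
  "steps": [
    {"claw":255,"tx":-1,"ty":0,"tz":25,"ax":0,"ay":0,"az":0},
    {"claw":255,"tx":0,"ty":0,"tz":25,"ax":0,"ay":0,"az":0},
    {"claw":255,"tx":0,"ty":0,"tz":15,"ax":0,"ay":0,"az":0},
    {"claw":255,"tx":0,"ty":0,"tz":5,"ax":0,"ay":0,"az":0},
    {"claw":255,"tx":0,"ty":0,"tz":0,"ax":0,"ay":0,"az":0},
    {"claw":255,"tx":0,"ty":0,"tz":0,"ax":0,"ay":0,"az":0},
    {"claw":255,"tx":0,"ty":0,"tz":0,"ax":0,"ay":0,"az":0},
    {"claw":255,"tx":0,"ty":0,"tz":0,"ax":0,"ay":0,"az":0}
  ]
}}

```text
time: 10.4
position: [0.4509, -0.0891, 0.1337]
tool_rot: [[0.999, -0.036, 0.002], [-0.036, -0.999, -0.001], [0.002, 0.001, -1.0]]
wrist_force: [0.2, 0.3, 0.7]
grip_width: 0.004
finger_force: 0.0
```

>>> {"fn": "play_rows", "kwargs": {
  "steps": [
    {"claw":255,"tx":0,"ty":0,"tz":4,"ax":0,"ay":0,"az":0},
    {"claw":255,"tx":0,"ty":0,"tz":4,"ax":0,"ay":0,"az":0},
    {"claw":255,"tx":0,"ty":0,"tz":2,"ax":0,"ay":0,"az":0},
    {"claw":255,"tx":0,"ty":0,"tz":2,"ax":0,"ay":0,"az":0},
    {"claw":255,"tx":0,"ty":0,"tz":0,"ax":0,"ay":0,"az":0},
    {"claw":255,"tx":0,"ty":0,"tz":0,"ax":0,"ay":0,"az":0},
    {"claw":255,"tx":0,"ty":0,"tz":0,"ax":0,"ay":0,"az":0},
    {"claw":255,"tx":0,"ty":0,"tz":0,"ax":0,"ay":0,"az":0}
  ]
}}

```text
time: 11.07
position: [0.4502, -0.0888, 0.1207]
tool_rot: [[0.999, -0.036, 0.001], [-0.036, -0.999, -0.0], [0.001, 0.0, -1.0]]
wrist_force: [0.8, -1.3, 3.2]
grip_width: 0.005
finger_force: 1.5
```

>>> {"fn": "play_rows", "kwargs": {
  "steps": [
    {"claw":255,"tx":0,"ty":0,"tz":1,"ax":0,"ay":0,"az":0},
    {"claw":255,"tx":0,"ty":0,"tz":0.5,"ax":0,"ay":0,"az":0},
    {"claw":255,"tx":0,"ty":0,"tz":0,"ax":0,"ay":0,"az":0},
    {"claw":255,"tx":0,"ty":0,"tz":0,"ax":0,"ay":0,"az":0},
    {"claw":255,"tx":0,"ty":0,"tz":0,"ax":0,"ay":0,"az":0}
  ]
}}

```text
time: 11.48
position: [0.4502, -0.0888, 0.1194]
tool_rot: [[0.999, -0.036, 0.0], [-0.036, -0.999, -0.0], [0.0, 0.0, -1.0]]
wrist_force: [-1.1, 0.4, 6.5]
grip_width: 0.008
finger_force: 3.5
```

>>> {"fn": "play_rows", "kwargs": {
  "steps": [
    {"claw":255,"tx":0,"ty":0,"tz":0.7,"ax":0,"ay":0,"az":0},
    {"claw":255,"tx":0,"ty":0,"tz":0,"ax":0,"ay":0,"az":0},
    {"claw":255,"tx":0,"ty":0,"tz":0,"ax":0,"ay":0,"az":0},
    {"claw":255,"tx":0,"ty":0,"tz":0,"ax":0,"ay":0,"az":0}
  ]
}}

```text
time: 11.82
position: [0.4502, -0.0888, 0.1192]
tool_rot: [[0.999, -0.036, 0.0], [-0.036, -0.999, -0.0], [0.0, 0.0, -1.0]]
wrist_force: [-3.0, 0.5, 13.8]
grip_width: 0.005
finger_force: 6.6
```

The force rose sharply with almost no further travel, so the key is fully down. I'll release it and lift clear.

>>> {"fn": "play_rows", "kwargs": {
  "steps": [
    {"claw":255,"tx":0,"ty":0,"tz":-3,"ax":0,"ay":0,"az":0},
    {"claw":255,"tx":0,"ty":0,"tz":-10,"ax":0,"ay":0,"az":0},
    {"claw":255,"tx":0,"ty":0,"tz":-30,"ax":0,"ay":0,"az":0},
    {"claw":255,"tx":0,"ty":0,"tz":-30,"ax":0,"ay":0,"az":0},
    {"claw":255,"tx":0,"ty":0,"tz":-30,"ax":0,"ay":0,"az":0},
    {"claw":255,"tx":0,"ty":0,"tz":0,"ax":0,"ay":0,"az":0},
    {"claw":255,"tx":0,"ty":0,"tz":0,"ax":0,"ay":0,"az":0},
    {"claw":255,"tx":0,"ty":0,"tz":0,"ax":0,"ay":0,"az":0}
  ]
}}

```text
time: 12.48
position: [0.4493, -0.0883, 0.2205]
tool_rot: [[0.999, -0.036, -0.001], [-0.036, -0.999, 0.001], [-0.001, -0.001, -1.0]]
wrist_force: [-1.5, 0.3, 0.6]
grip_width: 0.003
finger_force: 0.0
```

```bash
python3 -c "
from h import *
go();print(sensors.get_state()['wrist_force']);print(close_job())"
```

```text
t 12.4833 p [ 0.4493 -0.0883  0.2205] yaw -2.06 w 0.0
[-1.47007885  0.29223648  0.63266858]
the job is handed in; nothing more can be done
None
```

The job is handed in at 12.5 s: I pointed at the rinse bottle's mouth and then the blank's for over 1 s each, then pressed the start key until it bottomed out (about 14 N) and released it; no verdict came back, and no stray contact showed in the force readings.

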